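# Tip the tube rack onto its runners and push it up to the reader

### The arm

A 6-joint arm with a two-finger parallel gripper is mounted at the origin on the work surface. World frame = base frame: x ahead of the robot, y to its left, z up, the work surface at z = 0. Lengths are in m, angles in degrees, forces in N, time in s.
With the tool pointing down it reaches from about 0.4 to 0.825 m from the base axis. Payload 7 kg.
Tool frame: the origin (TCP) lies at the very end of the fingers, on their centre line; the grasp point (between the pads) lies behind it (r.grasp_offset is the z of the grasp point in the tool frame, in m); z points along the fingers, y is the direction in which the jaws open and shut (so a half turn about z gives the same grasp; the last joint's range is limited). The gripper opens to 88 mm and grips with 3 to 60 N. Pads are 19 mm wide; open, the fingers measure 130 mm over their backs; the gripper's body (78 mm by 193 mm) begins 47 mm behind the grasp point.
Start: joints at [84.517, 20.546, 0.682, 0, -70.136, -16.507], TCP at [0.253, 0.626, 0.227] pointing down, gripper open.
Joint ranges: [-176.03, 176.03], [-82.01, 121.73], [-58.28, 71.71], [-173.87, 95.51], [-174.79, -0.11], [-173.66, 173.66]. Speed limits (degrees/s): [136.94, 136.94, 172.46, 180, 180, 180].

### API

Orientations are given as [roll, pitch, yaw] about the fixed x, y, z axes, in that order (R = Rz(yaw) Ry(pitch) Rx(roll)).
In Python, from plant import r gives the robot as it stands. The module is installed in compiled form; this text tells all that it offers.
- The arm moves only by the tool servo_tool, never from a script. Its argument "targets" is a list of rows, each an object of numbers: "dx", "dy", "dz": the shift along the world's x, y, z in cm; "spin": the turn about the world's z in rad; "grip": the opening in per cent of the stroke, from 0 (shut) to 100 (fully open). A call has exactly 10 rows; each row is the pose to reach, as a shift and turn from the pose commanded when the call began; what a row does not reach only later rows make up. A row lasts 1/12 s, in which the tool goes at most 41.7 mm and 7.16 degrees, less where a joint would pass 70% of its speed; a pose out of reach is approached as far as the arm can. A call with a gripper value outside its range is refused whole. The fingers move at their own pace and stop on an object; "squeeze" is the grip in N (left out, the last holds). Time passes only in rows, so rows that repeat a pose let the fingers close, or fill a call up. It gives the time, the measured TCP pose, the force and the opening at its end, in the units of the state.
- r.get_state(): the state, without advancing time (a new reading comes with each control period).
- r.capture(name): name is "side" or "top" or "wrist"; returns the picture (480x640x3 uint8, blue, green, red); there is no depth.
- r.get_calibration(name): a dict with "K" (3x3 intrinsics, pixels), "k1" (the pictures are not rectified: a ray, as slopes to the right and down, at radius r is drawn at 1 + k1 r^2 times it, then the intrinsics apply), "extrinsics" (4x4, takes a point from camera to world coordinates). Camera axes: x right, y down, z forward; pixel columns grow to the right and rows downward; lengths in m; the calibration is good to about 2 mm. A picture is of the moment at which its call begins: read the wrist's pose just before it. get_calibration takes no time and is no camera call; for the wrist camera it gives the pose at the moment of the call.
- r.close_job(): hands the job in, once; it reports no verdict.
Trained networks look in the newest picture that a camera, given by its name, has taken for a name from the list of things; names that differ only in an ending like _2 or _b are one class to them, and where a whole thing is asked for, a point or a joint stands for the part that bears it (a point fixed in the world has none). Each returns a list of dicts, best first, with "p" (0 to 1); they miss things now and then, are a little off and sometimes report something else, mostly with a low value. They report only what shows in the picture. A call takes as long as a camera call. They do not tell look-alikes from the thing itself.
- r.cut_out(name, camera): "mask" (480x640 bool, what is visible of it) and "extent" ([left, top, right, bottom] in pixels, round what is visible of it).
The state is a dict: "time_s": time; "joints": joint angles; "qd": joint speeds; "joint_torque": joint torques, N m; "tcp_pos": TCP position; "eef_rot": TCP orientation; "contact_force": force on the tool from outside, world axes, zero at the start; "moment": the same for the moment, N m; "gripper_width": finger opening in m.
Only numpy, scipy, OpenCV 4.12 (cv2) and the standard library are available. Lean on these libraries where they do the work, as an engineer would, in place of code of your own. Each camera call takes 0.05 s, during which the arm holds its last target. There are 200 camera calls.

### The job

The larger grey plastic tube rack, the one with a single row of five wide holes, was left standing on its end to dry: push it near the top of its holed side so that it tips over, away from the robot, onto its two runners. Once it lies still with the holes up, push it along the bench by its near end until its far end sits flush against the front of the low grey rack reader. Only push it, never lift or carry it, and leave everything else, including the smaller rack that stands on end, as it is.

Things in the scene. Friction and masses are not known exactly. Their poses are not given: they have to be found in the camera images.
- rack: Larger grey plastic rack, a solid block 140 long, 56 wide, 60 high, 0.25 to 0.5 kg, loose; starts standing on one end. Five 18 mm holes (mouths only, no depth) in the face x = -30 mm, two full-length runners forming the face x = +30 mm. Origin: centre of the end it stands on. z along its length (up at first), x level at first, roughly away from the robot to the reader; y across the width.
- rack_far_l (a point): Point on the rack's far (at first upper) end face, at rack x = 0, y = +28 mm, z = 140 mm: the left edge of that end when it lies. With the rack on its runners, rack x points down, rack z points level to the reader, and rack origin and this point are 30 mm above the bench.
- rack_far_r (a point): The same at rack y = -28 mm: the right edge of that end.
- rack_mid (a point): Centre of the rack's volume (rack z = 70 mm). Standing, the rack tips by itself once leant about 24 degrees; pushed at two thirds of its height or above it tips rather than slides.
- rack_edge (a point): Middle of the runner-side edge of the end it stands on (rack x = 30 mm, z = 0): the edge it pivots about; it stays on the bench. Lying, the rack takes about 2 to 9 N to slide.
- reader: Low grey rack reader, dark display on top, fixed, 130 deep, 400 wide, 45 mm high, straight upright front face towards the robot. Origin: middle of the front face, at bench level. x into the reader, square to the face, y left along it, z up. Tipped in place, the larger rack lies with its far end about 45 to 85 mm short of the face, at most about 9 degrees off square.
- slim_rack: Smaller grey plastic tube rack standing on its end, 110 mm tall, footprint 45 mm (x) by 50 mm (y), two rows of seven small 9 mm holes on the side towards the robot; loose, to be left standing. Beside the larger rack, to its left or right, about 210 mm between centres (180 at the least). Origin: centre of its underside.
- vial: Small amber vial, 26 mm diameter, 42 mm tall, standing close in front of the reader near its middle. Origin: centre of its underside.
- bottle: White bottle with blue cap, 60 mm diameter, 150 mm tall, left of the racks. Origin: centre of its underside.
- jar: Amber jar, 64 mm diameter, 70 mm tall, right of the racks. Origin: centre of its underside.
- beaker: Clear open cup, 68 mm across the rim, 85 mm tall, farther left. Origin: centre of its underside.
- tipbox: Blue box 120 x 85 x 60 mm, farther right. Origin: centre of its underside.
Things that resemble listed ones, but are neither listed nor needed, are in the scene too. Leave any red look-alike of the bottle alone.

How it is judged (in metres and radians):
On the way, in this order (a step that is already met when the one before it is completed fails the run):
1. the larger rack lies still on its runners, holes up, not yet at the reader (angle between rack's own x axis and vertical above 3 rad and linear speed of rack below 0.01 m/s and angular speed of rack below 0.1 rad/s), for 0.2 s.
2. its far end is flush against the reader's front (angle between rack's own x axis and vertical above 3 rad and x of each of rack_far_l, rack_far_r in the frame of reader above -0.007 m and y of rack in the frame of reader between -0.19 and 0.19 m), for 0.2 s.
At the end, for the whole second after the job is handed in: The larger rack lies on its runners (within 8 degrees), holes up, at rest, both side edges of its far end within 7 mm of the reader's front face and its near end within the reader's width; the smaller rack and the other things stand where they were (within 20 mm and 0.2 rad) (all of step 2 and linear speed of rack below 0.01 m/s and angular speed of rack below 0.1 rad/s and distance of each of slim_rack, vial, bottle, jar, beaker, tipbox from where it was at the start of the episode below 0.02 m and angle between each of slim_rack, vial, bottle, jar, beaker, tipbox's own z axis and vertical below 0.2 rad); the robot touches nothing.
It fails at once if the larger rack is lifted off the bench (pivot edge more than 25 mm up, or its middle above 100 mm) (height (world z) of rack_edge above 0.025 m or height (world z) of rack_mid above 0.1 m).
It fails at once if another thing on the bench is moved by more than 20 mm or tipped by more than 0.2 rad (not (distance of slim_rack from where it was at the start of the episode below 0.02 m) or not (distance of vial from where it was at the start of the episode below 0.02 m) or not (distance of bottle from where it was at the start of the episode below 0.02 m) or not (distance of jar from where it was at the start of the episode below 0.02 m) or not (distance of beaker from where it was at the start of the episode below 0.02 m) or not (distance of tipbox from where it was at the start of the episode below 0.02 m) or not (angle between slim_rack's own z axis and vertical below 0.2 rad) or not (angle between vial's own z axis and vertical below 0.2 rad) or not (angle between bottle's own z axis and vertical below 0.2 rad) or not (angle between jar's own z axis and vertical below 0.2 rad) or not (angle between beaker's own z axis and vertical below 0.2 rad) or not (angle between tipbox's own z axis and vertical below 0.2 rad)).
It also fails if it takes over 38 s, if anything falls off the work surface, if the arm or the gripper's body presses on something with over 40 N, if the wrist force passes 120 N, or if a joint passes its speed limit or range.

## Working session

There is one attempt and no reset: what is moved stays moved. The work goes in short steps, Python scripts to look and compute and a tool call to move; the robot and the scene stay as the last step left them, time stands still between calls to the robot, and variables do not carry over. Pictures are saved under pics/ and viewed, about 8 in all and at most 12, crops included, and the job is handed in when it is done.

Besides the shell and the picture viewer there is one more tool, called after ">>>" as name(argument=value, ...) on one line, values as JSON. servo_tool: Moves the arm, as the interface text tells. Its arguments: {"type":"object","properties":{"targets":{"type":"array"},"squeeze":{"type":"number"}},"required":["targets"]}

```bash
mkdir -p pics; cat > h.py <<'E'
import numpy as np, cv2
from plant import r
def cal(n):
    c=r.get_calibration(n); return np.array(c["K"]),c["k1"],np.array(c["extrinsics"])
def ray(c,px):
    K,k1,T=c; d=((np.atleast_2d(px)-K[:2,2])/[K[0,0],K[1,1]])
    u=d.copy()
    for _ in range(20): u=d/(1+k1*(u**2).sum(1,keepdims=True))
    v=np.c_[u,np.ones(len(u))]@T[:3,:3].T
    return T[:3,3],v
def atz(c,px,z):
    o,v=ray(c,px); return o+v*((z-o[2])/v[:,2])[:,None]
def proj(c,P):
    K,k1,T=c; q=(np.atleast_2d(P)-T[:3,3])@T[:3,:3]; u=q[:,:2]/q[:,2:]
    u=u*(1+k1*(u**2).sum(1,keepdims=True)); return u*[K[0,0],K[1,1]]+K[:2,2]
E
python3 - <<'E'
from h import *
print(r.get_state())
for n in("side","top"):
    im=r.capture(n); cv2.imwrite(f"pics/{n}0.png",im)
    c=cal(n); print(n,c[0].tolist(),c[1],c[2].round(3).tolist())
    for k in("rack","slim_rack","reader","vial","bottle","jar"):
        print(k,[(round(d["p"],2),d["extent"]) for d in r.cut_out(k,n)][:3])
E
```

```text
{'time_s': 0.0, 'joints': array([ 8.45185692e+01,  2.05920928e+01,  6.34015735e-01, -1.99848106e-02,
       -7.01365655e+01, -1.65070699e+01]), 'qd': array([ 0.12845833, -0.08349487,  0.01482687, -0.07634926, -0.09883811,
       -0.0394757 ]), 'joint_torque': array([ 2.09843631e-03, -5.82705474e+01,  2.93064952e+01,  6.99726373e+00,
        7.04070000e-03, -1.56944425e-04]), 'tcp_pos': array([0.25257433, 0.62543362, 0.22561754]), 'eef_rot': array([ 1.79903920e+02, -8.88109743e-03, -2.19952991e+01]), 'contact_force': array([ 0.0869415 , -0.00198804, -0.29300811]), 'moment': array([ 0.03407634, -0.02111572,  0.02516196]), 'gripper_width': 0.08784836434534427}
side [[610.401734438848, 0.0, 312.83759593317393], [0.0, 610.401734438848, 235.1090183032382], [0.0, 0.0, 1.0]] -0.030638785384322558 [[0.958, -0.138, 0.252, 0.279], [-0.287, -0.525, 0.801, -1.077], [0.022, -0.84, -0.543, 0.802], [0.0, 0.0, 0.0, 1.0]]
rack [(0.69, [245.5, 246.2, 283.0, 329.1])]
slim_rack [(0.82, [239.7, 214.6, 261.6, 267.0]), (0.39, [337.2, 208.0, 450.6, 332.6])]
reader [(0.85, [335.9, 206.8, 450.6, 332.9])]
vial [(0.54, [338.3, 256.4, 349.7, 276.7])]
bottle [(0.78, [292.3, 163.6, 315.5, 225.9]), (0.74, [250.6, 165.4, 276.7, 229.7]), (0.67, [343.8, 145.3, 369.2, 205.7])]
jar [(0.95, [326.2, 323.2, 362.4, 377.7])]
top [[585.1999377943631, 0.0, 328.8041963386542], [0.0, 585.1999377943631, 236.8003269450698], [0.0, 0.0, 1.0]] -0.17911251943383888 [[-0.012, -0.994, 0.109, 0.457], [-1.0, 0.01, -0.015, -0.036], [0.013, -0.109, -0.994, 1.488], [0.0, 0.0, 0.0, 1.0]]
rack [(0.68, [359.0, 276.5, 386.1, 303.9]), (0.41, [134.1, 288.6, 165.7, 315.6])]
slim_rack [(0.6, [280.1, 278.1, 305.3, 300.1])]
reader [(0.93, [258.4, 143.5, 418.3, 207.9])]
vial []
bottle [(0.69, [223.4, 213.4, 250.9, 237.2]), (0.66, [216.0, 252.3, 251.3, 277.4]), (0.6, [194.4, 148.6, 224.3, 176.6])]
jar [(0.59, [420.3, 241.1, 448.3, 265.9]), (0.23, [355.7, 280.5, 384.8, 305.9])]
```

```bash
python3 - <<'E'
import cv2,numpy as np
a=cv2.imread("pics/side0.png")[130:390,200:480]; b=cv2.imread("pics/top0.png")[130:330,120:460]
cv2.imwrite("pics/c1.png",cv2.resize(a,None,fx=2.3,fy=2.3,interpolation=cv2.INTER_CUBIC))
cv2.imwrite("pics/c2.png",cv2.resize(b,None,fx=2.35,fy=2.35,interpolation=cv2.INTER_CUBIC))
E
```

```text
(no output)
```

View pics/c1.png

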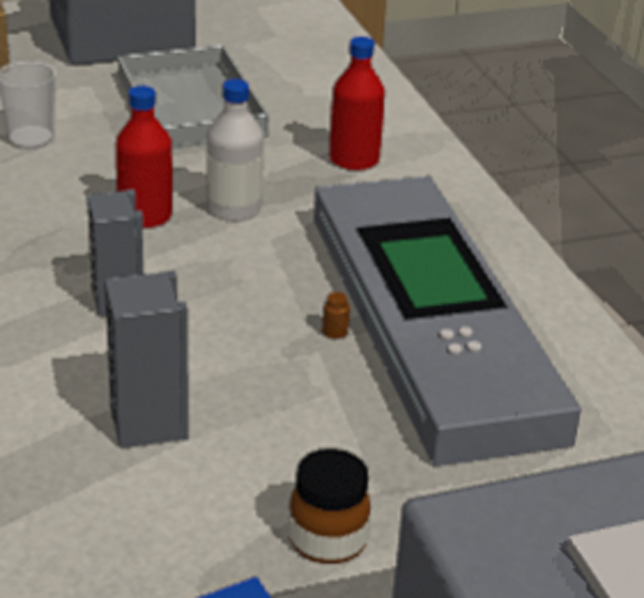

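View pics/c2.png

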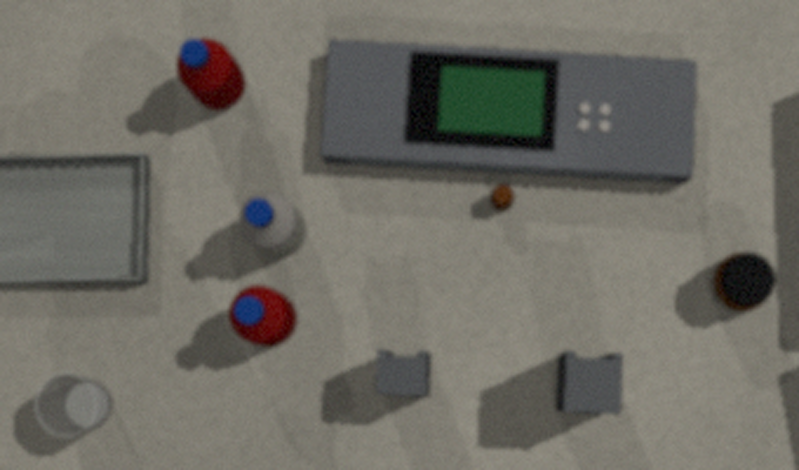

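The side view shows the larger rack (crop 145,360) nearest the jar and the slim rack behind it. In the top view the larger rack is at crop (592,383) and the slim one at (403,374). The vial is at (502,197) and the reader's front edge runs from (323,158) to (690,180). I'll fit poses from the silhouettes in both cameras.

```bash
cat >> h.py <<'E'
from scipy.optimize import minimize
def box(x,y,yaw,lo,hi):
    g=np.array([[a,b,c] for a in(lo[0],hi[0]) for b in(lo[1],hi[1]) for c in(lo[2],hi[2])],float)
    s,co=np.sin(yaw),np.cos(yaw); R=np.array([[co,-s,0],[s,co,0],[0,0,1]])
    return g@R.T+[x,y,0]
def hull(c,P,S=4):
    m=np.zeros((480*S,640*S),np.uint8); h=cv2.convexHull(((proj(c,P)+.5)*S).astype(np.float32))
    cv2.fillConvexPoly(m,h.astype(np.int32),1); return cv2.resize(m.astype(np.float32),(640,480),interpolation=cv2.INTER_AREA)
def fit(masks,lo,hi,x0):
    def f(p):
        e=0
        for n,m in masks.items():
            h=hull(cal(n),box(p[0],p[1],p[2]*5,lo,hi)); e+=np.abs(h-m).sum()/m.sum()
        return e
    o=minimize(f,[x0[0],x0[1],x0[2]/5],method="Nelder-Mead",options=dict(initial_simplex=np.array([x0[0],x0[1],x0[2]/5])+np.array([[0,0,0],[.02,0,0],[0,.02,0],[0,0,.03]]),xatol=1e-4,fatol=1e-4))
    return o.x*[1,1,5],o.fun
E
python3 - <<'E'
from h import *
D={"rack":((-.03,-.028,0),(.03,.028,.14)),"slim_rack":((-.0225,-.025,0),(.0225,.025,.11)),"reader":((0,-.2,0),(.13,.2,.045))}
M={k:{} for k in D}
for n in("side","top"):
    r.capture(n)
    for k in D:
        d=r.cut_out(k,n)
        if d: M[k][n]=d[0]["mask"].astype(float)
np.savez("m.npz",**{k+"_"+n:M[k][n] for k in M for n in M[k]})
ct=cal("top")
print("rack top guess",atz(ct,[372,293],.14),"slim",atz(ct,[291.5,289],.11),"vial",atz(ct,[333.6,214],.04))
print("bottle",atz(ct,[230,220],.15), "jar",atz(ct,[436,250],.07))
f=atz(ct,[[120+323/2.35,130+158/2.35],[120+690/2.35,130+180/2.35]],.045); print("reader front top edge",f)
for k,z,g in(("rack",.14,[372,293]),("slim_rack",.11,[291.5,289]),("reader",.045,[335,201])):
    x0=[*atz(ct,[g],z)[0,:2],-.05]
    print(k,fit(M[k],*D[k],x0),[fit({n:M[k][n]},*D[k],x0)[0].round(4) for n in M[k]])
E
```

```text
rack top guess [[ 0.47401907 -0.15345211  0.14      ]] slim [[0.48597341 0.03315766 0.11      ]] vial [[ 0.6734485  -0.06963396  0.04      ]]
bottle [[0.64553777 0.17299347 0.15      ]] jar [[ 0.57764609 -0.31921327  0.07      ]]
reader front top edge [[ 0.7171422   0.12071071  0.045     ]
 [ 0.68979959 -0.27081204  0.045     ]]
rack (array([ 0.47344555, -0.15227272, -0.07296699]), np.float64(0.17334891401701746)) [array([ 0.4732, -0.148 , -0.0427]), array([ 0.4757, -0.1529, -0.0704])]
slim_rack (array([ 0.48505819,  0.03778779, -0.10023731]), np.float64(0.6058964592485923)) [array([ 0.4851,  0.0433, -0.0792]), array([ 0.4887,  0.0363, -0.0305])]
reader (array([ 0.70580532, -0.07173613, -0.06824107]), np.float64(0.10390270912880825)) [array([ 0.7063, -0.0645, -0.0705]), array([ 0.707 , -0.0736, -0.0695])]
```

>>> servo_tool(targets=[{"dx": 1.5,"dy": -3.2,"dz": 0,"spin": 0.04,"grip": 0},{"dx": 3,"dy": -6.4,"dz": 0,"spin": 0.08,"grip": 0},{"dx": 4.5,"dy": -9.6,"dz": 0,"spin": 0.12,"grip": 0},{"dx": 6,"dy": -12.8,"dz": 0,"spin": 0.16,"grip": 0},{"dx": 7.5,"dy": -16,"dz": 0,"spin": 0.2,"grip": 0},{"dx": 9,"dy": -19.2,"dz": 0,"spin": 0.24,"grip": 0},{"dx": 10.5,"dy": -22.4,"dz": 0,"spin": 0.28,"grip": 0},{"dx": 12,"dy": -25.6,"dz": 0,"spin": 0.314,"grip": 0},{"dx": 13.5,"dy": -28.8,"dz": 0,"spin": 0.314,"grip": 0},{"dx": 15,"dy": -32,"dz": 0,"spin": 0.314,"grip": 0}])

```text
time_s: 1.93
tcp_pos: [0.4032, 0.3043, 0.2269]
eef_rot: [-180.0, -0.0, -4.0]
contact_force: [0.8, -0.2, 0.4]
gripper_width: 0.0263
```

```bash
python3 -c "
from h import *
s=r.get_state();print(r.grasp_offset,s['joints'].round(1),s['tcp_pos'],s['eef_rot'],s['time_s'],s['contact_force'])"
```

```text
-0.0188 [ 59.4   4.4 -20.3   0.  -65.3  26.7] [0.40316371 0.30426729 0.22692948] [-1.79963242e+02 -2.46154854e-02 -3.96503699e+00] 1.9333 [ 0.76997006 -0.22666149  0.41905507]
```

>>> servo_tool(targets=[{"dx": 0.6,"dy": -3.8,"dz": 0,"spin": 0,"grip": 0},{"dx": 1.2,"dy": -7.6,"dz": 0,"spin": 0,"grip": 0},{"dx": 1.8,"dy": -11.4,"dz": 0,"spin": 0,"grip": 0},{"dx": 2.4,"dy": -15.2,"dz": 0,"spin": 0,"grip": 0},{"dx": 2.7,"dy": -19,"dz": 0,"spin": 0,"grip": 0},{"dx": 2.7,"dy": -22.8,"dz": 0,"spin": 0,"grip": 0},{"dx": 2.7,"dy": -26.6,"dz": 0,"spin": 0,"grip": 0},{"dx": 2.7,"dy": -30.4,"dz": 0,"spin": 0,"grip": 0},{"dx": 2.4,"dy": -34.2,"dz": 0,"spin": 0,"grip": 0},{"dx": 2,"dy": -38,"dz": 0,"spin": 0,"grip": 0}])

```text
time_s: 2.77
tcp_pos: [0.4224, -0.0759, 0.227]
eef_rot: [-180.0, -0.1, -4.0]
contact_force: [0.8, -0.5, 0.1]
gripper_width: 0.0006
```

>>> servo_tool(targets=[{"dx": -1,"dy": -2.4,"dz": 0,"spin": 0,"grip": 0},{"dx": -2,"dy": -4.8,"dz": 0,"spin": 0,"grip": 0},{"dx": -3,"dy": -7.1,"dz": 0,"spin": 0,"grip": 0},{"dx": -3,"dy": -7.1,"dz": -2,"spin": 0,"grip": 0},{"dx": -3,"dy": -7.1,"dz": -4,"spin": 0,"grip": 0},{"dx": -3,"dy": -7.1,"dz": -6,"spin": 0,"grip": 0},{"dx": -3,"dy": -7.1,"dz": -8,"spin": 0,"grip": 0},{"dx": -3,"dy": -7.1,"dz": -10,"spin": 0,"grip": 0},{"dx": -3,"dy": -7.1,"dz": -11.5,"spin": 0,"grip": 0},{"dx": -3,"dy": -7.1,"dz": -11.5,"spin": 0,"grip": 0}])

```text
time_s: 3.6
tcp_pos: [0.3908, -0.1452, 0.1092]
eef_rot: [180.0, 0.3, -4.0]
contact_force: [-1.4, -0.7, -0.2]
gripper_width: 0.0008
```

```bash
python3 - <<'E'
from h import *
s=r.get_state();print(s['tcp_pos'],s['joints'].round(1))
a=r.capture("side")[200:350,180:400]; b=r.capture("top")[230:350,320:440]
a=cv2.resize(a,None,fx=2.6,fy=2.6); b=cv2.resize(b,(390,390))
a=a[:390,120:520]
cv2.imwrite("pics/c3.png",np.hstack([a,b]))
E
```

```text
[ 0.39078417 -0.14518354  0.10918909] [  7.    2.8 -39.5  -0.  -47.9  79. ]
```

View pics/c3.png

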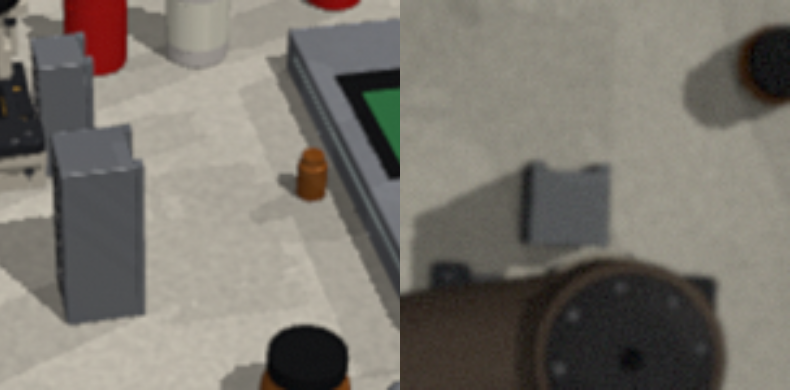

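>>> servo_tool(targets=[{"dx": 1,"dy": -0.07,"dz": 0,"spin": 0,"grip": 0},{"dx": 2,"dy": -0.14,"dz": 0,"spin": 0,"grip": 0},{"dx": 3,"dy": -0.2,"dz": 0,"spin": 0,"grip": 0},{"dx": 3.4,"dy": -0.24,"dz": 0,"spin": 0,"grip": 0},{"dx": 3.8,"dy": -0.27,"dz": 0,"spin": 0,"grip": 0},{"dx": 4.2,"dy": -0.3,"dz": 0,"spin": 0,"grip": 0},{"dx": 4.6,"dy": -0.32,"dz": 0,"spin": 0,"grip": 0},{"dx": 5,"dy": -0.35,"dz": 0,"spin": 0,"grip": 0},{"dx": 5.4,"dy": -0.38,"dz": 0,"spin": 0,"grip": 0},{"dx": 5.8,"dy": -0.4,"dz": 0,"spin": 0,"grip": 0}])

```text
time_s: 4.53
tcp_pos: [0.451, -0.1492, 0.1116]
eef_rot: [180.0, 0.0, -4.0]
contact_force: [-1.1, 0.5, 0.8]
gripper_width: 0.0005
```

```bash
python3 - <<'E'
from h import *
s=r.get_state();print(s['tcp_pos'],s['contact_force'],s['moment'])
a=r.capture("side")[200:350,180:330]; b=r.capture("top")[230:350,320:440]
a=cv2.resize(a,(390,390)); b=cv2.resize(b,(390,390))
cv2.imwrite("pics/c4.png",np.hstack([a,b]))
E
```

```text
[ 0.4510116  -0.14917254  0.11156831] [-1.0510772   0.47570538  0.77500032] [-0.01767472  0.2910967   0.03378983]
```

View pics/c4.png

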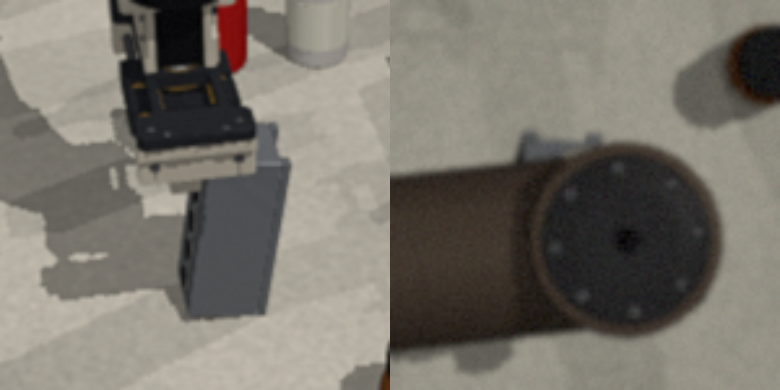

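The side view shows the rack tilting forward about its far foot edge, with the fingers on its upper holed side near (190,180). I'll continue.

>>> servo_tool(targets=[{"dx": 0.4,"dy": -0.03,"dz": 0,"spin": 0,"grip": 0},{"dx": 0.8,"dy": -0.06,"dz": 0,"spin": 0,"grip": 0},{"dx": 1.2,"dy": -0.08,"dz": 0,"spin": 0,"grip": 0},{"dx": 1.6,"dy": -0.11,"dz": 0,"spin": 0,"grip": 0},{"dx": 2,"dy": -0.14,"dz": 0,"spin": 0,"grip": 0},{"dx": 2.4,"dy": -0.17,"dz": 0,"spin": 0,"grip": 0},{"dx": 2.8,"dy": -0.2,"dz": 0,"spin": 0,"grip": 0},{"dx": 3.2,"dy": -0.22,"dz": 0,"spin": 0,"grip": 0},{"dx": 3.6,"dy": -0.25,"dz": 0,"spin": 0,"grip": 0},{"dx": 3.6,"dy": -0.25,"dz": 0,"spin": 0,"grip": 0}])

```text
time_s: 5.47
tcp_pos: [0.4877, -0.1517, 0.1115]
eef_rot: [180.0, -0.0, -4.0]
contact_force: [0.3, 0.7, 0.4]
gripper_width: 0.0006
```

```bash
python3 - <<'E'
from h import *
s=r.get_state();print(s['tcp_pos'],s['contact_force'],s['moment'])
a=r.capture("side")[200:350,200:350]; b=r.capture("top")[190:310,320:440]
print([(d["p"],d["extent"]) for d in r.cut_out("rack","side")])
a=cv2.resize(a,(390,390)); b=cv2.resize(b,(390,390))
cv2.imwrite("pics/c5.png",np.hstack([a,b]))
E
```

```text
[ 0.48765845 -0.15165993  0.11150638] [0.32088558 0.73004997 0.39528048] [-0.0933784  -0.07010206 -0.02070241]
[(0.73, [251.5, 244.6, 324.7, 320.3])]
```

View pics/c5.png

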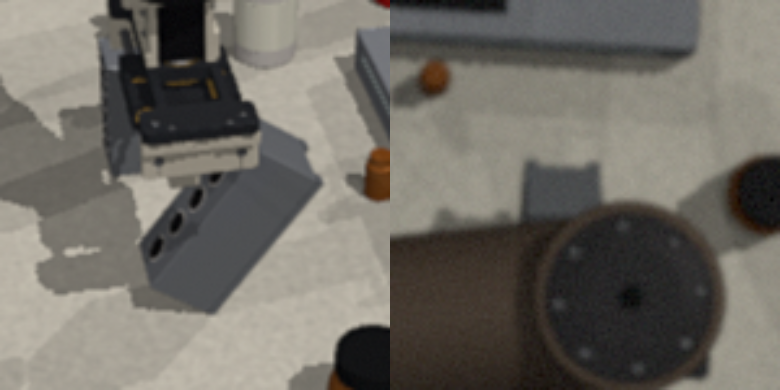

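The rack is caught mid-fall at about 45°, clear of the fingers. I'll let it land, then back off.

>>> servo_tool(targets=[{"dx": 0,"dy": 0,"dz": 0,"spin": 0,"grip": 0},{"dx": 0,"dy": 0,"dz": 0,"spin": 0,"grip": 0},{"dx": 0,"dy": 0,"dz": 0,"spin": 0,"grip": 0},{"dx": 0,"dy": 0,"dz": 0,"spin": 0,"grip": 0},{"dx": -1.5,"dy": 0.1,"dz": 0,"spin": 0,"grip": 0},{"dx": -3,"dy": 0.2,"dz": 0,"spin": 0,"grip": 0},{"dx": -4.5,"dy": 0.3,"dz": 0,"spin": 0,"grip": 0},{"dx": -6,"dy": 0.4,"dz": 0,"spin": 0,"grip": 0},{"dx": -7.5,"dy": 0.5,"dz": 0,"spin": 0,"grip": 0},{"dx": -9,"dy": 0.6,"dz": 0,"spin": 0,"grip": 0}])

```text
time_s: 6.45
tcp_pos: [0.396, -0.1456, 0.1116]
eef_rot: [180.0, -0.0, -4.0]
contact_force: [0.5, 0.2, 0.3]
gripper_width: 0.0004
```

```bash
python3 - <<'E'
from h import *
s=r.get_state();print(s['time_s'],s['tcp_pos'],s['contact_force'])
lo,hi=(0,-.028,0),(.14,.028,.06); M={}; ims={}
for n in("side","top"):
    ims[n]=r.capture(n); d=r.cut_out("rack",n); print(n,[(x["p"],x["extent"]) for x in d])
    if d: M[n]=d[0]["mask"].astype(float)
x0=[.504,-.155,-.07]
for ms in [M]+[{n:M[n]} for n in M]: print(fit(ms,lo,hi,x0))
a=cv2.resize(ims["side"][200:350,200:350],(390,390)); b=cv2.resize(ims["top"][190:310,320:440],(390,390))
cv2.imwrite("pics/c6.png",np.hstack([a,b]))
E
```

```text
6.45 [ 0.39601085 -0.14561447  0.1115788 ] [0.49722778 0.22007668 0.32178388]
side [(0.6, [277.3, 269.9, 357.8, 322.4])]
top [(0.92, [360.1, 217.9, 384.8, 277.2])]
(array([ 0.51295254, -0.15425498, -0.06219198]), np.float64(0.1386403532743536))
(array([ 0.51118013, -0.15032724, -0.06270233]), np.float64(0.03313532187394675))
(array([ 0.51446598, -0.15524263, -0.06183109]), np.float64(0.04516358463726885))
```

View pics/c6.png

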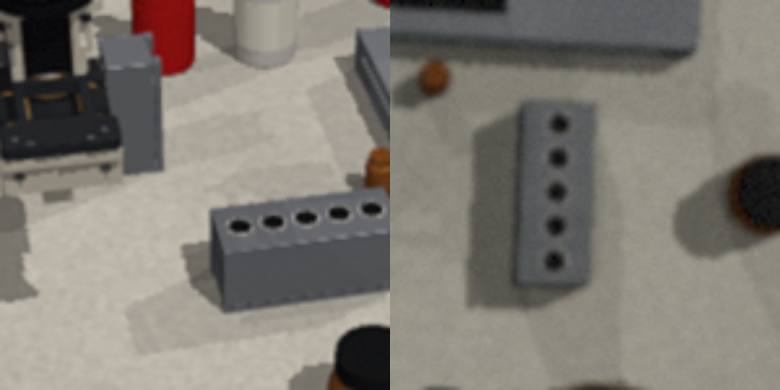

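The rack lies on its runners with all five holes up, square to within about 0.5° and roughly 47 mm short of the reader. The slim rack still stands. Now I'll go down behind its near end.

>>> servo_tool(targets=[{"dx": 0,"dy": 0,"dz": -2,"spin": 0,"grip": 0},{"dx": 0,"dy": 0,"dz": -4,"spin": 0,"grip": 0},{"dx": 0,"dy": 0,"dz": -6,"spin": 0,"grip": 0},{"dx": 0,"dy": 0,"dz": -7.5,"spin": 0,"grip": 0},{"dx": 0,"dy": 0,"dz": -8.5,"spin": 0,"grip": 0},{"dx": 2,"dy": -0.14,"dz": -8.5,"spin": 0,"grip": 0},{"dx": 4,"dy": -0.28,"dz": -8.5,"spin": 0,"grip": 0},{"dx": 6,"dy": -0.42,"dz": -8.5,"spin": 0,"grip": 0},{"dx": 8,"dy": -0.56,"dz": -8.5,"spin": 0,"grip": 0},{"dx": 8,"dy": -0.56,"dz": -8.5,"spin": 0,"grip": 0}])

```text
time_s: 7.48
tcp_pos: [0.4819, -0.1515, 0.0265]
eef_rot: [180.0, -0.2, -3.9]
contact_force: [0.8, 0.5, 0.4]
gripper_width: 0.0004
```

>>> servo_tool(targets=[{"dx": 0.8,"dy": -0.06,"dz": 0,"spin": 0,"grip": 0},{"dx": 1.5,"dy": -0.1,"dz": 0,"spin": 0,"grip": 0},{"dx": 2.1,"dy": -0.15,"dz": 0,"spin": 0,"grip": 0},{"dx": 2.7,"dy": -0.19,"dz": 0,"spin": 0,"grip": 0},{"dx": 3.3,"dy": -0.23,"dz": 0,"spin": 0,"grip": 0},{"dx": 3.9,"dy": -0.27,"dz": 0,"spin": 0,"grip": 0},{"dx": 4.5,"dy": -0.31,"dz": 0,"spin": 0,"grip": 0},{"dx": 5.1,"dy": -0.36,"dz": 0,"spin": 0,"grip": 0},{"dx": 5.7,"dy": -0.4,"dz": 0,"spin": 0,"grip": 0},{"dx": 6.2,"dy": -0.43,"dz": 0,"spin": 0,"grip": 0}])

```text
time_s: 8.32
tcp_pos: [0.5394, -0.1556, 0.0265]
eef_rot: [180.0, 0.0, -4.0]
contact_force: [-1.3, 0.4, 0.7]
gripper_width: 0.0009
```

```bash
python3 - <<'E'
from h import *
s=r.get_state();print(s['time_s'],s['tcp_pos'],s['contact_force'])
a=cv2.resize(r.capture("side")[200:350,220:370],(390,390)); b=cv2.resize(r.capture("top")[170:290,320:440],(390,390))
lo,hi=(0,-.028,0),(.14,.028,.06)
d=r.cut_out("rack","top"); d2=r.cut_out("rack","side")
if d: print(d[0]["p"],fit({"top":d[0]["mask"].astype(float)},lo,hi,[.54,-.155,-.07]))
if d2: print(d2[0]["p"],fit({"side":d2[0]["mask"].astype(float)},lo,hi,[.54,-.155,-.07]))
cv2.imwrite("pics/c7.png",np.hstack([a,b]))
E
```

```text
8.3167 [ 0.53942321 -0.15559365  0.02650207] [-1.3420324   0.35471429  0.73011894]
0.84 (array([ 0.57676815, -0.12919256, -0.37795609]), np.float64(1.5207564575645756))
0.92 (array([ 0.54938929, -0.15505136, -0.05960753]), np.float64(0.3447673085740486))
```

View pics/c7.png

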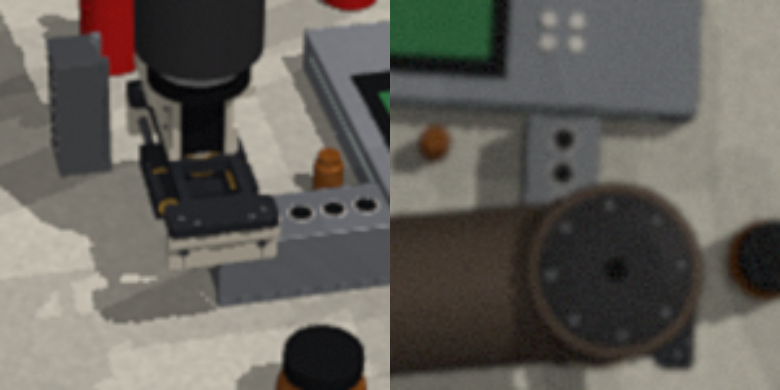

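The far end is almost at the reader; the side-camera fit suggests about 10 mm left. I'll close the gap slowly and watch the force.

>>> servo_tool(targets=[{"dx": 0.2,"dy": -0.01,"dz": 0,"spin": 0,"grip": 0},{"dx": 0.4,"dy": -0.03,"dz": 0,"spin": 0,"grip": 0},{"dx": 0.6,"dy": -0.04,"dz": 0,"spin": 0,"grip": 0},{"dx": 0.7,"dy": -0.05,"dz": 0,"spin": 0,"grip": 0},{"dx": 0.8,"dy": -0.06,"dz": 0,"spin": 0,"grip": 0},{"dx": 0.85,"dy": -0.06,"dz": 0,"spin": 0,"grip": 0},{"dx": 0.9,"dy": -0.06,"dz": 0,"spin": 0,"grip": 0},{"dx": 0.9,"dy": -0.06,"dz": 0,"spin": 0,"grip": 0},{"dx": 0.9,"dy": -0.06,"dz": 0,"spin": 0,"grip": 0},{"dx": 0.9,"dy": -0.06,"dz": 0,"spin": 0,"grip": 0}])

```text
time_s: 9.35
tcp_pos: [0.5478, -0.1562, 0.0266]
eef_rot: [180.0, -0.0, -4.0]
contact_force: [-1.5, -0.1, 0.5]
gripper_width: 0.0004
```

>>> servo_tool(targets=[{"dx": 0.05,"dy": 0,"dz": 0,"spin": 0,"grip": 0},{"dx": 0.1,"dy": -0.01,"dz": 0,"spin": 0,"grip": 0},{"dx": 0.15,"dy": -0.01,"dz": 0,"spin": 0,"grip": 0},{"dx": 0.2,"dy": -0.01,"dz": 0,"spin": 0,"grip": 0},{"dx": 0.25,"dy": -0.02,"dz": 0,"spin": 0,"grip": 0},{"dx": 0.3,"dy": -0.02,"dz": 0,"spin": 0,"grip": 0},{"dx": 0.35,"dy": -0.02,"dz": 0,"spin": 0,"grip": 0},{"dx": 0.4,"dy": -0.03,"dz": 0,"spin": 0,"grip": 0},{"dx": 0.4,"dy": -0.03,"dz": 0,"spin": 0,"grip": 0},{"dx": 0.4,"dy": -0.03,"dz": 0,"spin": 0,"grip": 0}])

```text
time_s: 10.18
tcp_pos: [0.5493, -0.1563, 0.0261]
eef_rot: [-180.0, 0.2, -4.0]
contact_force: [-8.7, 2.2, 5.6]
gripper_width: 0.0
```

The tool now stalls about 3 mm short of its command at 9 N, which looks like contact with the reader. A little more push should confirm it and square the rack.

>>> servo_tool(targets=[{"dx": 0.05,"dy": 0,"dz": 0,"spin": 0,"grip": 0},{"dx": 0.1,"dy": -0.01,"dz": 0,"spin": 0,"grip": 0},{"dx": 0.15,"dy": -0.01,"dz": 0,"spin": 0,"grip": 0},{"dx": 0.2,"dy": -0.01,"dz": 0,"spin": 0,"grip": 0},{"dx": 0.2,"dy": -0.01,"dz": 0,"spin": 0,"grip": 0},{"dx": 0.2,"dy": -0.01,"dz": 0,"spin": 0,"grip": 0},{"dx": 0.2,"dy": -0.01,"dz": 0,"spin": 0,"grip": 0},{"dx": 0.2,"dy": -0.01,"dz": 0,"spin": 0,"grip": 0},{"dx": 0.2,"dy": -0.01,"dz": 0,"spin": 0,"grip": 0},{"dx": 0.2,"dy": -0.01,"dz": 0,"spin": 0,"grip": 0}])

```text
time_s: 11.02
tcp_pos: [0.5493, -0.1565, 0.0259]
eef_rot: [180.0, 0.4, -4.1]
contact_force: [-13.5, 2.9, 9.8]
gripper_width: 0.0005
```

The force rose to 13.5 N with no motion, so the rack is against the reader. I'll back straight off, then go up.

>>> servo_tool(targets=[{"dx": -0.3,"dy": 0.02,"dz": 0,"spin": 0,"grip": 0},{"dx": -0.8,"dy": 0.06,"dz": 0,"spin": 0,"grip": 0},{"dx": -1.5,"dy": 0.1,"dz": 0,"spin": 0,"grip": 0},{"dx": -3,"dy": 0.2,"dz": 0,"spin": 0,"grip": 0},{"dx": -5,"dy": 0.35,"dz": 0,"spin": 0,"grip": 0},{"dx": -7.5,"dy": 0.5,"dz": 0,"spin": 0,"grip": 0},{"dx": -10,"dy": 0.7,"dz": 0,"spin": 0,"grip": 0},{"dx": -12,"dy": 0.8,"dz": 2,"spin": 0,"grip": 0},{"dx": -14,"dy": 1,"dz": 5,"spin": 0,"grip": 0},{"dx": -15,"dy": 1,"dz": 8,"spin": 0,"grip": 0}])

```text
time_s: 11.85
tcp_pos: [0.4007, -0.1464, 0.1067]
eef_rot: [180.0, 0.1, -4.0]
contact_force: [1.4, -0.3, 0.7]
gripper_width: 0.0006
```

```bash
python3 - <<'E'
from h import *
s=r.get_state();print(s['time_s'],s['tcp_pos'],s['contact_force'])
lo,hi=(0,-.028,0),(.14,.028,.06)
for n in("side","top"):
    im=r.capture(n); d=r.cut_out("rack",n); e=r.cut_out("reader",n)
    print(n,[x["p"] for x in d], fit({n:d[0]["mask"].astype(float)},lo,hi,[.56,-.157,-.07]), fit({n:e[0]["mask"].astype(float)},(0,-.2,0),(.13,.2,.045),[.706,-.073,-.07])[0])
    for k in ("slim_rack","vial","bottle","jar"): print(k,[(round(x["p"],2),x["extent"]) for x in r.cut_out(k,n)][:3])
    if n=="side": a=cv2.resize(im[210:350,230:370],(390,390))
    else: b=cv2.resize(im[170:290,310:430],(390,390))
cv2.imwrite("pics/c8.png",np.hstack([a,b]))
E
```

```text
11.85 [ 0.40072182 -0.14643279  0.10667257] [ 1.43358384 -0.26599617  0.66346067]
side [0.77] (array([ 0.55795924, -0.15437091, -0.07241219]), np.float64(0.030003498950314907)) [ 0.70543137 -0.06597414 -0.06646697]
slim_rack [(0.9, [242.7, 213.0, 262.1, 267.0])]
vial [(0.64, [340.8, 254.2, 350.5, 272.0])]
bottle [(0.75, [251.3, 166.4, 277.1, 231.9]), (0.7, [291.7, 163.5, 312.1, 226.1]), (0.62, [344.6, 147.3, 367.7, 202.8])]
jar [(0.88, [327.1, 325.6, 360.0, 375.6]), (0.57, [302.0, 264.9, 378.9, 321.5]), (0.23, [289.4, 164.9, 312.8, 226.1])]
top [0.95] (array([ 0.56188521, -0.15862489, -0.06898936]), np.float64(0.032977386934673364)) [ 0.70644103 -0.07484256 -0.07141423]
slim_rack [(0.69, [279.9, 281.0, 303.5, 300.8])]
vial [(0.55, [328.2, 208.0, 339.3, 216.6])]
bottle [(0.88, [219.7, 211.1, 251.4, 239.0]), (0.87, [194.6, 146.4, 224.7, 173.8]), (0.85, [216.8, 251.0, 248.2, 272.3])]
jar [(0.72, [420.1, 239.3, 447.2, 263.9])]
```

View pics/c8.png

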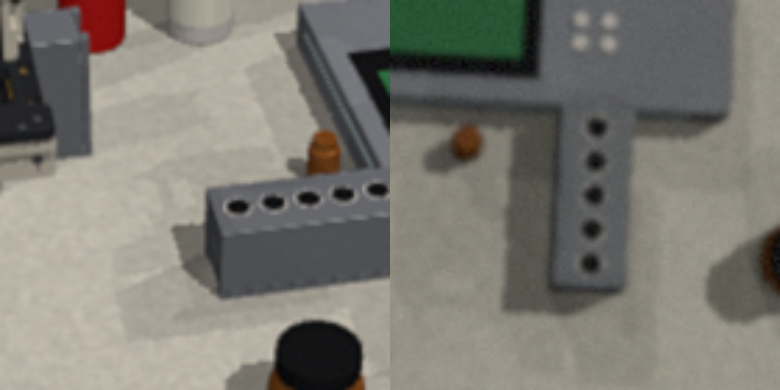

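```bash
python3 -c "
from plant import r
print(r.close_job())"
```

```text
the job is handed in; nothing more can be done
None
```

I tipped the larger rack over by pushing near the top of its holed side. It landed on its runners with the holes up, about 47 mm short of the reader. I then pushed it along by its near end, with the gripper shut, until it stalled against the reader at about 13 N. After that I backed the arm straight off and handed the job in at about 12.5 s.

**Flushness:** both cameras' silhouette fits put the far end at the reader's face (top +1.7 mm, side −0.9 mm) and square to within 0.4°. The picture shows no gap.

**Other things:** the slim rack, vial, bottle and jar show up within a few pixels of where they were at the start. I did not measure the beaker and tipbox again, but the arm never came near them at low height. After backing off, the arm was touching nothing.

**Disagreements:** during the push, with the arm partly hiding the rack, the top-view fit was unusable, so I relied on the side view and the force instead. The two cameras differed by about 4 mm in placing the rack.

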